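# Seat a bamboo panel in the corner of a gluing jig

## Robot

A 6-joint arm with a two-finger parallel gripper is mounted at the origin on the work surface. World frame = base frame: x ahead of the robot, y to its left, z up, the work surface at z = 0. Lengths are in m, angles in rad, forces in N, time in s.
With the tool pointing down it reaches from about 0.35 to 0.85 m from the base axis. Payload 8.1 kg.
Tool frame: the origin (TCP) lies on the mounting face of the last link; the fingertips stand 186 mm ahead of it and the grasp point (between the pads) lies 167 mm ahead of it; z points along the fingers, y is the line along which they close (so a half turn about z gives the same grasp; the last joint's range is limited). The gripper opens to 93 mm and grips with 3 to 60 N. Pads are 15 mm wide; open, the fingers measure 128 mm over their backs; the gripper's body (75 mm by 188 mm) begins 65 mm behind the grasp point.
Start: joints at [1.048, 0.13, 1.488, -0, 1.523, -0.085], TCP at [0.254, 0.543, 0.405] pointing down, gripper open.
Joint ranges: [-2.96, 2.96], [-0.89, 2.26], [0.02, 2.5], [-1.34, 4.48], [0, 2.73], [-2.66, 2.66]. Speed limits (rad/s): [2.39, 2.39, 2.79, 3.14, 3.14, 3.14].

## Interface

Orientations are given as a rotation vector (axis times angle).
In Python, from plant import * gives the robot as it stands. The module is installed in compiled form; this text tells all that it offers.
- The arm moves only by the tool arm_command, never from a script. Its argument "increments" is a list of rows, each a list of 6 numbers: the shift along the tool's x, y, z in units of 0.2 m (1.0 is 0.2 m), then the turn, a rotation vector about the tool's x, y, z in units of pi rad (1.0 is pi rad). A call has exactly 5 rows; each row is the pose to reach, as a shift and turn from the pose commanded when the call began, along the tool's axes at that moment, turning the shorter way round; what a row does not reach only later rows make up. A row lasts 1/8 s, in which the tool goes at most 62.5 mm and 10.7 degrees, less where a joint would pass 70% of its speed; a pose out of reach is approached as far as the arm can. A call with a number of a shift or a turn outside -1 to 1 is refused whole. A call with a gripper value outside its range is refused whole. "fingers" is the closure, from -1 (fully open) to 1 (shut), set as the call begins (left out, the last holds). The fingers move at their own pace and stop on an object; "force" is the grip in N (left out, the last holds). Time passes only in rows, so rows that repeat a pose let the fingers close, or fill a call up. It gives the time, the measured TCP pose, the force, the opening and the grip force at its end, in the units of the state.
- read_state(): the state, without advancing time (a new reading comes with each control period).
- read_camera(name): name is "side" or "top" or "wrist"; returns a dict with "image" (480x640x3 uint8, red, green, blue), "fx", "fy", "cx", "cy" (pixels), "k1" (the pictures are not rectified: a ray, as slopes to the right and down, at radius r is drawn at 1 + k1 r^2 times it, then the intrinsics apply), "T" (4x4, takes a point from camera to world coordinates). Camera axes: x right, y down, z forward; pixel columns grow to the right and rows downward; lengths in m; the calibration is good to about 2 mm. A picture is of the moment at which its call begins. There is no depth.
- close_job(): hands the job in; it is judged then, once.
The state is a dict: "t": time; "q": joint angles; "dq": joint speeds; "joint_torque": joint torques, N m; "tool_pos": TCP position; "orientation": TCP orientation; "force": force on the tool from outside, world axes, zero at the start; "wrist_torque": the same for the moment, N m; "opening": finger opening in m; "gripper_force": force on a finger pad.
Only numpy, scipy, OpenCV 4.12 (cv2) and the standard library are available. Lean on these libraries where they do the work, as an engineer would, in place of code of your own. Each camera call takes 0.05 s, during which the arm holds its last target. There are 200 camera calls.

## Task

Take the hardwood push block from its cork pad and, touching the bamboo panel with the block only, slide the panel home in the corner of the gluing jig: first until its long edge lies flush on the long fence, then along that fence until its end bears on the short fence too. The panel is cut roughly to size, so feel for each stop and hold it there a moment with 5 to 10 N; the bare edges bruise above 15 N. Then stand the block back on its cork pad, let go, and leave the other things on the bench where they are.

Things in the scene. Friction and masses are not known exactly. Their poses are not given: they have to be found in the camera images.
- jig: Gluing jig screwed to the bench: grey-faced plywood base, top 18 mm over the bench, from x = -200 to +35 and y = -260 to +35 mm, with two aluminium fences (tops 40 mm over the bench) at right angles. Origin at bench height under the corner point where the inner fence faces would meet: long face in the plane x = 0, short in y = 0. The panel's place is on the -x, -y side of it.
- fence_long: Long fence, 25 x 230 x 22 mm, from y = -240 to -10 mm of the jig (the corner itself is left open). Origin at the corner point on the base's top face; axes as the jig's. The panel's 120 mm edge goes against it, pushed along +x of the jig.
- fence_short: Short fence, 180 x 25 x 22 mm, from x = -190 to -10 mm of the jig. Origin at the corner point on the base's top face; axes as the jig's. The panel's 80 mm end goes against it, pushed along +y of the jig.
- panel: Flat bamboo panel, sawn by hand to roughly 80 mm (x) by 120 mm (y), each give or take 2.5 mm, 10 mm thick, 55 to 115 g, lying loose and askew (under 11 degrees) on the base, on which it slides with under 1 N. Origin: underside of the corner that belongs in the jig's corner, 28 to 60 mm short of either fence; the panel lies to -x, -y of it; axes parallel to the jig's when home.
- block: Hardwood push block, about 140 g: a flat rectangular sole 70 mm (its x) by 44 mm (its y), 14 mm thick, with upright sides, and on it a central grip 56 mm long (x), 26 mm wide (y), that rises to 62 mm over the underside. Origin at the centre of its underside, z up. Take it by the grip, across the 26 mm; push with any side of the sole.
- pad: Cork pad fixed to the bench, 120 mm (its x) by 100 mm (its y), 4 mm thick, on which the block stands at the start and at the end. Origin at the centre of its underside.
- glue: White glue bottle, 56 mm across, 120 mm high, standing on the bench. Leave it alone. Origin at the centre of its underside.
- culm: Short length of dark bamboo culm standing on end, open at the top, 93 mm across, 150 mm high. Leave it alone. Origin at the centre of its underside.
- hammer: Hammer lying on the bench. Leave it alone.
- square: Try square lying on the bench, wooden stock 100 mm, steel blade 150 mm. Leave it alone. Origin under the middle of the stock.
There are look-alikes about, which are no part of the job. Several things look just like the block: the one meant starts farthest to the robot's left.

How it is judged:
On the way, in this order (a step that is already met when the one before it is completed fails the run):
1. the panel, pushed by the block, bears flush on the long fence with at least 2.5 N (contact force between panel and fence_long above 2.5 N and contact force between block and panel above 2 N and x of panel in the frame of jig above -0.002 m and angle between the x axis of panel and the x axis of jig, either way round below 0.017 rad), for 0.1 s.
2. the panel, pushed by the block, bears with at least 2.5 N on the short fence, still flush on the long one (contact force between panel and fence_short above 2.5 N and contact force between block and panel above 2 N and x of panel in the frame of jig above -0.002 m and y of panel in the frame of jig above -0.002 m and angle between the x axis of panel and the x axis of jig, either way round below 0.017 rad), for 0.1 s.
At the end, for the whole second after the job is handed in: The panel lies flat on the jig's base, square to it within 0.0125 rad, its home corner within 1.5 mm of the long fence's face and of the short fence's face; the push block stands upright on its cork pad (centre within 40 mm of the pad's centre), released and at rest (x of panel in the frame of jig above -0.0015 m and y of panel in the frame of jig above -0.0015 m and angle between the x axis of panel and the x axis of jig, either way round below 0.0125 rad and z of panel in the frame of jig below 0.02 m and angle between panel's own z axis and vertical below 0.03 rad and linear speed of each of panel, block below 0.01 m/s and horizontal distance between block and pad below 0.04 m and height (world z) of block below 0.007 m and angle between block's own z axis and vertical below 0.05 rad); the robot touches nothing.
It fails at once if the panel is pressed on a fence with more than 15 N (contact force between panel and fence_long above 15 N or contact force between panel and fence_short above 15 N).
It fails at once if the block presses on the panel with more than 15 N (contact force between block and panel above 15 N).
It fails at once if the gripper or arm touches the panel (contact force between any of the fingers, the arm and panel above 0.3 N).
It fails at once if a bystander is shifted more than 20 mm (distance of any of glue, culm, hammer, square from where it was at the start of the episode above 0.02 m).
It also fails if it takes over 67 s, if anything falls off the work surface, if the arm or the gripper's body presses on something with over 40 N, if the wrist force passes 120 N, or if a joint passes its speed limit or range.

## Working session

There is one attempt and no reset: what is moved stays moved. The work goes in short steps, Python scripts to look and compute and a tool call to move; the robot and the scene stay as the last step left them, time stands still between calls to the robot, and variables do not carry over. Pictures are saved under pics/ and viewed, at most 11 in all, crops included, and the job is handed in when it is done.

Besides the shell and the picture viewer there is one more tool, called as name(argument=value, ...) on one line, values as JSON. arm_command: Moves the arm, as the interface text tells. Shifts and turns lie within -1 to 1; 1 stands for 0.2 m of shift or pi rad of turn. Its arguments: {"type":"object","properties":{"increments":{"type":"array","items":{"type":"array","items":{"type":"number","minimum":-1,"maximum":1}}},"fingers":{"type":"number"},"force":{"type":"number"}},"required":["increments"]}

```bash
mkdir -p pics; cat > h.py <<'E'
from plant import *
import numpy as np, cv2
from scipy.spatial.transform import Rotation as R
def snap(n,f):
    c=read_camera(n); cv2.imwrite(f'pics/{f}.png',c['image'][:,:,::-1]); np.save(f'pics/{f}.npy',{k:c[k] for k in c},allow_pickle=True); return c
def load(f): return np.load(f'pics/{f}.npy',allow_pickle=True).item()
def px2w(c,uv,z):
    uv=np.atleast_2d(np.array(uv,float)); d=np.c_[(uv[:,0]-c['cx'])/c['fx'],(uv[:,1]-c['cy'])/c['fy']]; s=d.copy()
    for _ in range(30): s=d/(1+c['k1']*(s**2).sum(1,keepdims=True))
    r=np.c_[s,np.ones(len(s))]@c['T'][:3,:3].T; o=c['T'][:3,3]
    return o+r*((np.array(z)-o[2])/r[:,2])[:,None]
def w2px(c,P):
    P=np.atleast_2d(P); p=(P-c['T'][:3,3])@c['T'][:3,:3]; s=p[:,:2]/p[:,2:]; s=s*(1+c['k1']*(s**2).sum(1,keepdims=True))
    return s*[c['fx'],c['fy']]+[c['cx'],c['cy']]
E
python3 - <<'E'
from h import *
np.set_printoptions(precision=4,suppress=True)
for n in('top','side'):
    c=snap(n,n+'0'); print(n,c['fx'],c['k1'],c['T'])
s=read_state();print(s['t'],s['tool_pos'],s['orientation'],R.from_rotvec(s['orientation']).as_matrix(),s['force'],s['opening'])
E
```

```text
top 547.9978970999931 -0.06203178469856809 [[ 0.02   -0.9886  0.1495  0.2503]
 [-0.9998 -0.0195  0.0049 -0.0026]
 [-0.0019 -0.1495 -0.9888  1.5189]
 [ 0.      0.      0.      1.    ]]
side 457.92978297792877 -0.09100737155946079 [[ 0.8961 -0.2891  0.3368  0.0452]
 [-0.4439 -0.5797  0.6834 -0.8469]
 [-0.0023 -0.7619 -0.6477  0.8682]
 [ 0.      0.      0.      1.    ]]
0.1 [0.2543 0.5432 0.4038] [-0.6821 -3.0662  0.0024] [[-0.9057  0.4239 -0.0008]
 [ 0.4239  0.9057 -0.0014]
 [ 0.0001 -0.0016 -1.    ]] [0.307  0.1586 0.0438] 0.09285696214157908
```

View pics/top0.png

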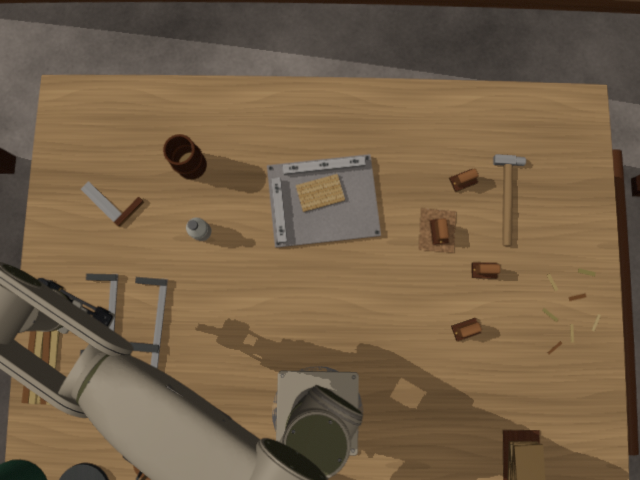

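View pics/side0.png

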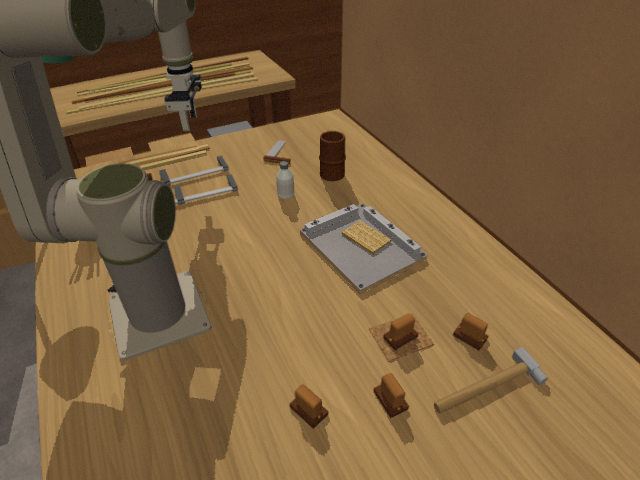

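The top view shows four block look-alikes at (440,230) on the pad, (465,180), (486,270) and (467,329). The image's left is the robot's left (+y), so the one at (440,230) on the cork pad is farthest left. The jig's long fence is at the top, y≈165, and its short fence at the left, x≈278. I'll confirm with a crop.

```bash
python3 - <<'E'
import cv2,numpy as np
a=cv2.imread('pics/top0.png')
j=cv2.resize(a[145:255,260:390],None,fx=4,fy=4,interpolation=3)   #520x440
b=cv2.resize(a[195:265,410:480],None,fx=4,fy=4,interpolation=3)   #280
o=np.zeros((440,800,3),np.uint8);o[:,:520]=j;o[:280,520:]=b
cv2.imwrite('pics/crop1.png',o)
E
```

```text
(no output)
```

View pics/crop1.png

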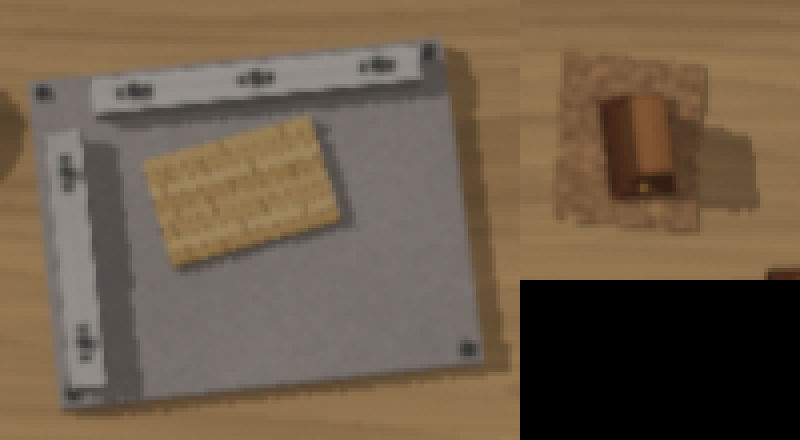

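The crop shows the block on its pad, the only one of the four that stands on cork, with its long axis roughly vertical in the picture. The panel lies askew in the jig, with corners at about (145,160), (312,116), (340,218) and (178,268).

```bash
python3 - <<'E'
from h import *
np.set_printoptions(precision=4,suppress=True)
c=load('top0')
def m(pts,z,ox=260,oy=145): 
    p=(np.array(pts)+.5)/4-.5+[ox,oy]; return px2w(c,p,z)
J=m([(30,82),(443,40),(484,362),(62,408)],.018); P=m([(145,160),(312,116),(340,218),(178,268)],.028)
print(J,'\n',P)
L=lambda A:[np.linalg.norm(A[i]-A[(i+1)%4]) for i in range(4)]
print(L(J),L(P)) # .295 .235 ; .12 .08
ang=lambda a,b:np.degrees(np.arctan2(*(a-b)[[1,0]]))
print('jig y dir',ang(J[0],J[1]),ang(J[3],J[2]),'x dir',ang(J[0],J[3]),ang(J[1],J[2]))
print('panel y',ang(P[0],P[1]),ang(P[3],P[2]))
# jig local corner points
X=np.array([(35,35),(35,-260),(-200,-260),(-200,35)])/1000
mu=X.mean(0);mj=J[:,:2].mean(0)
U,S,V=np.linalg.svd((X-mu).T@(J[:,:2]-mj)); Rm=(U@V).T; o=mj-Rm@mu
print('origin',o,'yaw',np.degrees(np.arctan2(Rm[1,0],Rm[0,0])));print('panel in jig',(P[:,:2]-o)@Rm*1000)
print('sole',m([(80,98),(92,198),(156,192)],.018,410,195),'grip',m([(114,96),(148,96),(152,178),(118,182)],.066,410,195))
print('pad',m([(42,52),(187,66),(180,232),(36,220)],.004,410,195))
w=read_camera('wrist');s=read_state();T=np.eye(4);T[:3,:3]=R.from_rotvec(s['orientation']).as_matrix();T[:3,3]=s['tool_pos'];print(np.linalg.inv(T)@w['T'],w['fx'])
E
```

```text
[[ 0.6742  0.1561  0.018 ]
 [ 0.7107 -0.1358  0.018 ]
 [ 0.4802 -0.1654  0.018 ]
 [ 0.4423  0.1259  0.018 ]] 
 [[ 0.6166  0.0727  0.028 ]
 [ 0.6505 -0.0434  0.028 ]
 [ 0.5779 -0.0639  0.028 ]
 [ 0.5403  0.0478  0.028 ]]
[np.float64(0.2941712579783357), np.float64(0.23238723834170907), np.float64(0.29376002738649337), np.float64(0.23385320663509732)] [np.float64(0.12093995401562879), np.float64(0.07546765657903402), np.float64(0.1178628844272879), np.float64(0.08026531328115454)]
jig y dir 97.12487742083782 97.41045218967628 x dir 7.426877878091088 7.326492209252761
panel y 106.28352830931905 108.59868116262264
origin [0.6444 0.1173] yaw 7.309872197005729
panel in jig [[ -33.1824  -40.6795]
 [ -14.3182 -160.1392]
 [ -88.9623 -171.2581]
 [-112.0345  -55.6755]]
sole [[ 0.528  -0.3022  0.018 ]
 [ 0.4578 -0.3098  0.018 ]
 [ 0.4629 -0.3544  0.018 ]] grip [[ 0.521  -0.3157  0.066 ]
 [ 0.5215 -0.3388  0.066 ]
 [ 0.4655 -0.3406  0.066 ]
 [ 0.4624 -0.3176  0.066 ]]
pad [[ 0.563  -0.2784  0.004 ]
 [ 0.5551 -0.3812  0.004 ]
 [ 0.437  -0.3742  0.004 ]
 [ 0.4435 -0.2733  0.004 ]]
[[ 0.0004 -0.9668 -0.2556  0.0703]
 [ 1.      0.0007 -0.0011 -0.0002]
 [ 0.0012 -0.2556  0.9668  0.0196]
 [ 0.      0.      0.      1.    ]] 407.40464218834023
```

arm_command(increments=[[-0.18,-0.215,0.02,0,0,0],[-0.36,-0.43,0.04,0,0,0],[-0.55,-0.645,0.06,0,0,0],[-0.733,-0.86,0.09,0,0,0],[-0.733,-0.86,0.09,0,0,0]], fingers=-1, force=55)

```text
t: 0.78
tool_pos: [0.3148, 0.3226, 0.3858]
orientation: [-0.689, -3.065, 0.002]
force: [0.2, 0.3, 0.9]
opening: 0.0931
gripper_force: 0.0
```

arm_command(increments=[[-0.18,-0.215,0.02,0,0,0],[-0.36,-0.43,0.04,0,0,0],[-0.55,-0.645,0.06,0,0,0],[-0.733,-0.86,0.09,0,0,0],[-0.733,-0.86,0.09,0,0,0]])

```text
t: 1.4
tool_pos: [0.3748, 0.105, 0.3685]
orientation: [-0.691, -3.065, 0.001]
force: [-0.3, 0.3, 0.2]
opening: 0.0931
gripper_force: 0.0
```

arm_command(increments=[[-0.18,-0.215,0.02,0,0,0],[-0.36,-0.43,0.04,0,0,0],[-0.55,-0.645,0.06,0,0,0],[-0.733,-0.86,0.09,0,0,0],[-0.733,-0.86,0.09,0,0,0]])

```text
t: 2.02
tool_pos: [0.4349, -0.1119, 0.3502]
orientation: [-0.687, -3.065, -0.0]
force: [-0.2, -0.4, -0.4]
opening: 0.0929
gripper_force: 0.0
```

arm_command(increments=[[-0.18,-0.215,0.02,0,0,-0.05],[-0.36,-0.43,0.04,0,0,-0.1],[-0.55,-0.645,0.06,0,0,-0.16],[-0.733,-0.86,0.09,0,0,-0.16],[-0.733,-0.86,0.09,0,0,-0.16]])

```text
t: 2.65
tool_pos: [0.4952, -0.329, 0.3307]
orientation: [0.1, -3.138, -0.003]
force: [-0.1, 1.4, 0.6]
opening: 0.0932
gripper_force: 0.0
```

```bash
python3 - <<'E'
from h import *
np.set_printoptions(precision=4,suppress=True)
c=snap('wrist','w1');s=read_state();print(s['tool_pos'],R.from_rotvec(s['orientation']).as_matrix(),c['k1'])
E
```

```text
[ 0.495  -0.3275  0.3314] [[-0.9979 -0.0645 -0.0016]
 [-0.0645  0.9979  0.0023]
 [ 0.0015  0.0024 -1.    ]] -0.023277612115579778
```

View pics/w1.png

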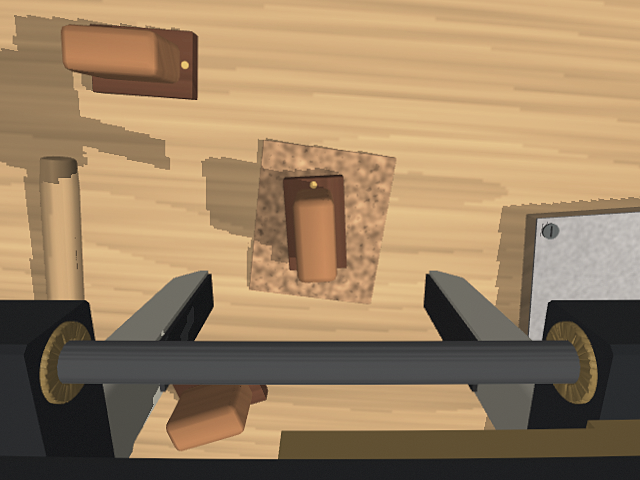

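The wrist view shows the block on its pad. The sole's corners are at about (284,179), (343,176), (347,267) and (289,270), and the grip's top spans (294,199) to (337,281). The jig's near corner is at (527,214).

```bash
python3 - <<'E'
from h import *
np.set_printoptions(precision=4,suppress=True)
c=load('w1')
S=px2w(c,[(284,179),(343,176),(347,267),(289,270)],.018);G=px2w(c,[(294,199),(333,198),(337,281),(299,281)],.066);P=px2w(c,[(264,139),(396,158),(370,304),(247,290)],.004)
ang=lambda a,b:np.degrees(np.arctan2(*(a-b)[[1,0]]))
for A in(S,G,P): print(A.mean(0),[np.linalg.norm(A[i]-A[(i+1)%4]).round(4) for i in range(4)],ang(A[3],A[0]),ang(A[2],A[1]),ang(A[1],A[0])-90)
print(px2w(c,(527,214),.018))
E
```

```text
[ 0.4964 -0.3305  0.018 ] [np.float64(0.0425), np.float64(0.0694), np.float64(0.0443), np.float64(0.0696)] 5.61065208338116 7.078252502682147 6.575316687973469
[ 0.4954 -0.3304  0.066 ] [np.float64(0.0238), np.float64(0.0542), np.float64(0.0245), np.float64(0.0535)] 6.2614511551488095 6.93344701093722 5.1501484092674445
[ 0.5013 -0.3277  0.004 ] [np.float64(0.099), np.float64(0.1192), np.float64(0.101), np.float64(0.1209)] -4.791348514665737 -3.8500165647784597 -4.359873372179777
[[ 0.4786 -0.1748  0.018 ]]
```

arm_command(increments=[[-0.004,-0.0155,0.15,0,0,-0.0145],[-0.004,-0.0155,0.35,0,0,-0.0145],[-0.004,-0.0155,0.5,0,0,-0.0145],[-0.004,-0.0155,0.605,0,0,-0.0145],[-0.004,-0.0155,0.605,0,0,-0.0145]], fingers=-0.3)

```text
t: 3.32
tool_pos: [0.4948, -0.3294, 0.2105]
orientation: [0.176, -3.135, -0.003]
force: [-0.4, 0.7, -0.5]
opening: 0.0604
gripper_force: 0.0
```

arm_command(increments=[[0,0,0,0,0,0],[0,0,0,0,0,0],[0,0,0,0,0,0],[0,0,0,0,0,0],[0,0,0,0,0,0]], fingers=1, force=55)

```text
t: 3.95
tool_pos: [0.4949, -0.3316, 0.2123]
orientation: [-0.173, 3.136, -0.001]
force: [-1.7, 1.2, 4.8]
opening: 0.0258
gripper_force: 55.0
```

arm_command(increments=[[0,0,-0.22,0,0,0],[-0.02,0.15,-0.45,0,0,0],[-0.06,0.45,-0.45,0,0,0],[-0.106,0.8,-0.45,0,0,0],[-0.106,0.8,-0.45,0,0,0]])

```text
t: 4.58
tool_pos: [0.4979, -0.1666, 0.3012]
orientation: [0.179, -3.136, -0.002]
force: [0.1, -0.5, -0.9]
opening: 0.0257
gripper_force: 55.0
```

arm_command(increments=[[-0.03,0.25,0,0,0,-0.0055],[-0.07,0.5,0,0,0,-0.0055],[-0.106,0.8,0,0,0,-0.0055],[-0.106,0.8,0,0,0,-0.0055],[-0.106,0.8,0,0,0,-0.0055]])

```text
t: 5.2
tool_pos: [0.5018, -0.0091, 0.3016]
orientation: [0.201, -3.135, 0.001]
force: [-0.2, 0.1, -1.2]
opening: 0.0256
gripper_force: 55.0
```

```bash
python3 - <<'E'
from h import *
np.set_printoptions(precision=4,suppress=True)
c=snap('wrist','w2');s=read_state();print(s['t'],s['tool_pos'],R.from_rotvec(s['orientation']).as_matrix(),s['force'])
E
```

```text
5.25 [ 0.5018 -0.0097  0.3016] [[-0.9919 -0.1267 -0.0003]
 [-0.1267  0.9919 -0.0006]
 [ 0.0004 -0.0006 -1.    ]] [-0.3141 -0.7386 -1.2953]
```

View pics/w2.png

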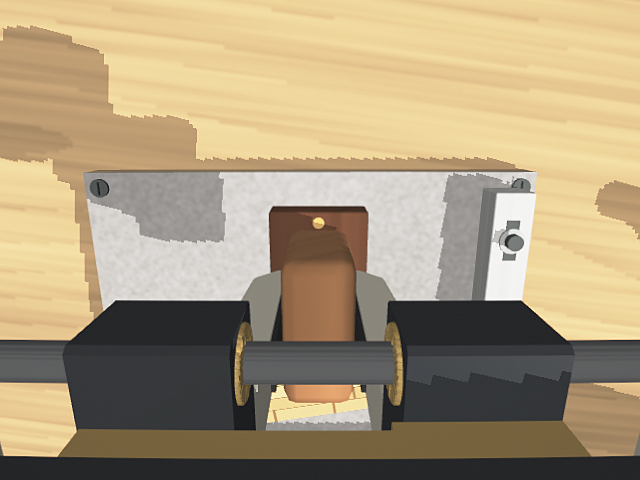

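The view shows the jig's rear edge with corners at about (86,173) and (533,173), and the short fence's end at right, about x 482–537 and y 190. The block is held square to the jig, and the panel lies beyond it, mostly hidden.

```bash
python3 - <<'E'
from h import *
np.set_printoptions(precision=4,suppress=True)
c=load('w2')
B=px2w(c,[(86,173),(535,173)],.018);print(B,np.linalg.norm(B[0]-B[1]))
yaw=np.arctan2(*(B[1]-B[0])[[1,0]])-np.pi/2;Rm=np.array([[np.cos(yaw),-np.sin(yaw)],[np.sin(yaw),np.cos(yaw)]])
print(np.degrees(yaw),B.mean(0)[:2]-Rm@[-.2,-.1125])
F=px2w(c,[(497,190),(537,195)],.040);o=np.array([.6444,.1173]);a=np.radians(7.3);Rj=np.array([[np.cos(a),-np.sin(a)],[np.sin(a),np.cos(a)]])
print('fence end jig (expect -190, 0/25)',(F[:,:2]-o)@Rj)
S=px2w(c,[(269,207),(368,207),(318,223)],.3016-.2083+.014);print('sole',S,(S[:,:2]-o)@Rj, (read_state()['tool_pos'][:2]-o)@Rj)
E
```

```text
[[ 0.4817 -0.165   0.018 ]
 [ 0.4441  0.125   0.018 ]] 0.29237801065981595
7.384745051966505 [0.6468 0.1173]
fence end jig (expect -190, 0/25) [[-0.1899 -0.0004]
 [-0.187   0.0244]]
sole [[ 0.4696 -0.0355  0.1073]
 [ 0.464   0.0075  0.1073]
 [ 0.474  -0.0133  0.1073]] [[-0.1928 -0.1293]
 [-0.1928 -0.086 ]
 [-0.1856 -0.1079]] [-0.1576 -0.1078]
```

arm_command(increments=[[0,0,0.13,0,0,0],[0,0,0.26,0,0,0],[0,0,0.33,0,0,0],[0,0,0.364,0,0,0],[0,0,0.364,0,0,0]])

```text
t: 5.88
tool_pos: [0.5018, -0.0091, 0.229]
orientation: [0.199, -3.135, 0.0]
force: [0.1, 0.8, -1.3]
opening: 0.0256
gripper_force: 55.0
```

arm_command(increments=[[-0.02,0,0,0,0,0],[-0.035,0,0,0,0,0],[-0.05,0,0,0,0,0],[-0.06,0,0,0,0,0],[-0.07,0,0,0,0,0]])

```text
t: 6.5
tool_pos: [0.5157, -0.0068, 0.2289]
orientation: [0.201, -3.135, -0.0]
force: [0.2, 0.7, -1.2]
opening: 0.0256
gripper_force: 55.0
```

arm_command(increments=[[-0.01,0,0,0,0,0],[-0.02,0,0,0,0,0],[-0.03,0,0,0,0,0],[-0.04,0,0,0,0,0],[-0.05,0,0,0,0,0]])

```text
t: 7.12
tool_pos: [0.5256, -0.0055, 0.2289]
orientation: [0.2, -3.135, 0.0]
force: [-0.8, 0.2, -1.5]
opening: 0.0255
gripper_force: 55.0
```

```bash
cat >> h.py <<'E'
def jig():
    a=np.radians(7.35);Rj=np.array([[np.cos(a),-np.sin(a)],[np.sin(a),np.cos(a)]]);s=read_state()
    print(round(s['t'],2),'jig mm',((s['tool_pos'][:2]-[.6450,.1173])@Rj*1000).round(1),'z',s['tool_pos'][2].round(4),'F jig',(s['force'][:2]@Rj).round(2),s['force'][2].round(2))
E
python3 -c "
from h import *
jig()
c=snap('top','t2');a=c['image'][145:255,260:390,::-1];cv2.imwrite('pics/c2.png',cv2.resize(a,None,fx=5,fy=5,interpolation=3))"
```

```text
7.12 jig mm [-134.2 -106.5] z 0.2289 F jig [-0.73  0.27] -1.45
```

View pics/c2.png

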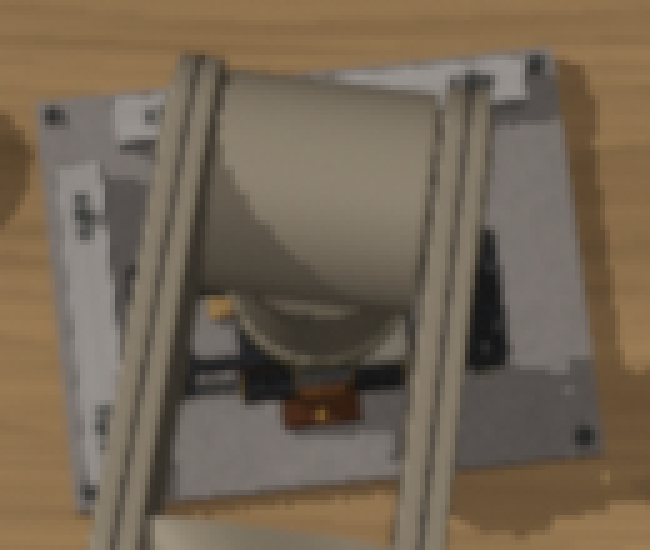

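The arm hides the panel from the top camera here, so I'll go on by feel.

arm_command(increments=[[-0.01,0,0,0,0,0],[-0.02,0,0,0,0,0],[-0.03,0,0,0,0,0],[-0.04,0,0,0,0,0],[-0.05,0,0,0,0,0]])

```text
t: 7.8
tool_pos: [0.5355, -0.0043, 0.2289]
orientation: [0.2, -3.135, 0.0]
force: [-0.4, 0.6, -1.0]
opening: 0.0259
gripper_force: 55.0
```

arm_command(increments=[[-0.0025,0,0,0,0,0],[-0.005,0,0,0,0,0],[-0.0075,0,0,0,0,0],[-0.01,0,0,0,0,0],[-0.0125,0,0,0,0,0]])

```text
t: 8.43
tool_pos: [0.5379, -0.0039, 0.2289]
orientation: [-0.2, 3.135, -0.0]
force: [-0.8, -0.3, -0.9]
opening: 0.0254
gripper_force: 55.0
```

arm_command(increments=[[-0.0025,0,0,0,0,0],[-0.005,0,0,0,0,0],[-0.0075,0,0,0,0,0],[-0.01,0,0,0,0,0],[-0.0125,0,0,0,0,0]])

```text
t: 9.05
tool_pos: [0.5404, -0.0036, 0.2289]
orientation: [0.2, -3.135, 0.0]
force: [-0.2, -0.5, -0.9]
opening: 0.0257
gripper_force: 55.0
```

arm_command(increments=[[-0.0015,0,0,0,0,0],[-0.003,0,0,0,0,0],[-0.0045,0,0,0,0,0],[-0.006,0,0,0,0,0],[-0.0075,0,0,0,0,0]])

```text
t: 9.68
tool_pos: [0.5418, -0.0034, 0.229]
orientation: [-0.2, 3.135, -0.0]
force: [-0.6, 0.2, -2.0]
opening: 0.0256
gripper_force: 55.0
```

arm_command(increments=[[-0.0015,0,0,0,0,0],[-0.003,0,0,0,0,0],[-0.0045,0,0,0,0,0],[-0.006,0,0,0,0,0],[-0.0075,0,0,0,0,0]])

```text
t: 10.3
tool_pos: [0.5433, -0.0033, 0.2289]
orientation: [0.2, -3.135, 0.0]
force: [0.3, 0.5, -1.3]
opening: 0.0259
gripper_force: 55.0
```

arm_command(increments=[[-0.001,0,0,0,0,0],[-0.002,0,0,0,0,0],[-0.003,0,0,0,0,0],[-0.004,0,0,0,0,0],[-0.005,0,0,0,0,0]])

```text
t: 10.92
tool_pos: [0.5443, -0.0031, 0.229]
orientation: [-0.2, 3.135, -0.0]
force: [-0.3, 0.8, -1.7]
opening: 0.0259
gripper_force: 55.0
```

arm_command(increments=[[-0.001,0,0,0,0,0],[-0.002,0,0,0,0,0],[-0.003,0,0,0,0,0],[-0.004,0,0,0,0,0],[-0.005,0,0,0,0,0]])

```text
t: 11.55
tool_pos: [0.5453, -0.003, 0.229]
orientation: [0.2, -3.135, 0.0]
force: [-0.0, -0.8, -0.5]
opening: 0.0259
gripper_force: 55.0
```

arm_command(increments=[[-0.001,0,0,0,0,0],[-0.002,0,0,0,0,0],[-0.003,0,0,0,0,0],[-0.004,0,0,0,0,0],[-0.005,0,0,0,0,0]])

```text
t: 12.18
tool_pos: [0.5462, -0.0029, 0.2289]
orientation: [0.2, -3.135, 0.0]
force: [-1.3, -0.5, -0.9]
opening: 0.0261
gripper_force: 55.0
```

arm_command(increments=[[-0.001,0,0,0,0,0],[-0.002,0,0,0,0,0],[-0.003,0,0,0,0,0],[-0.004,0,0,0,0,0],[-0.005,0,0,0,0,0]])

```text
t: 12.8
tool_pos: [0.5466, -0.0028, 0.2284]
orientation: [0.2, -3.133, -0.0]
force: [-6.2, -0.8, -0.5]
opening: 0.0259
gripper_force: 55.0
```

```bash
python3 -c "
from h import *
jig()
c=snap('side','s2');P=w2px(c,[(.6,.03,.03)])[0].astype(int);print(P);a=c['image'][P[1]-70:P[1]+70,P[0]-85:P[0]+85,::-1];cv2.imwrite('pics/c3.png',cv2.resize(a,None,fx=4,fy=4,interpolation=3))"
```

```text
12.8 jig mm [-112.9 -106.5] z 0.2284 F jig [-6.27 -0.01] -0.46
[362 228]
```

View pics/c3.png

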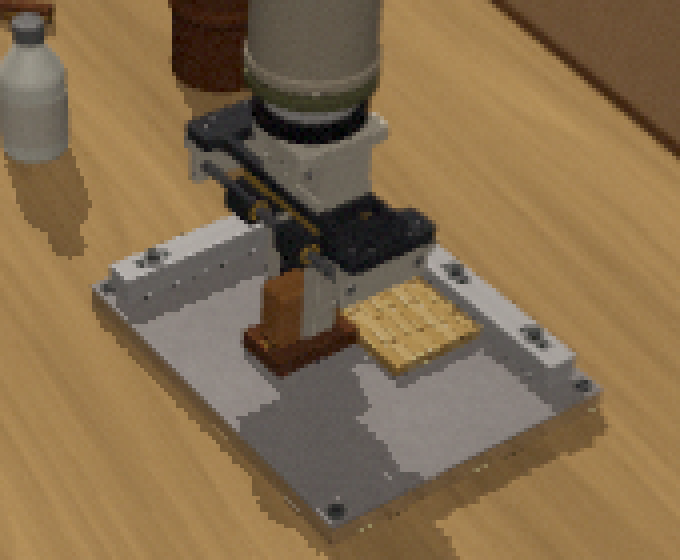

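The force along jig x is -6.3 N. The crop shows the panel lying along the long fence, with the block behind it at about (300,335). I'll hold here a moment, then back off and go round.

arm_command(increments=[[0,0,0,0,0,0],[0,0,0,0,0,0],[0,0,0,0,0,0],[0,0,0,0,0,0],[0,0,0,0,0,0]])

```text
t: 13.48
tool_pos: [0.5466, -0.0028, 0.2284]
orientation: [0.2, -3.133, -0.0]
force: [-6.8, -1.4, 0.5]
opening: 0.0256
gripper_force: 55.0
```

arm_command(increments=[[0.01,0,0,0,0,0],[0.05,0,0,0,0,0],[0.085,0,0,0,0,0],[0.085,-0.1,0,0,0,0],[0.085,-0.2,0,0,0,0]])

```text
t: 14.1
tool_pos: [0.5357, -0.0459, 0.2292]
orientation: [-0.201, 3.134, -0.001]
force: [0.2, -0.0, -1.3]
opening: 0.0258
gripper_force: 55.0
```

arm_command(increments=[[0,-0.1,0,0,0,0],[0,-0.2,0,0,0,0],[0,-0.3,0,0,0,0],[0,-0.3,0,0,0,0],[0,-0.3,0,0,0,0]])

```text
t: 14.72
tool_pos: [0.5431, -0.1042, 0.2287]
orientation: [0.2, -3.135, -0.001]
force: [-0.1, -0.2, -1.7]
opening: 0.0259
gripper_force: 55.0
```

```bash
python3 -c "
from h import *
jig()
c=snap('top','t3');a=c['image'][145:255,260:390,::-1];cv2.imwrite('pics/c4.png',cv2.resize(a,None,fx=5,fy=5,interpolation=3))"
```

```text
14.72 jig mm [-129.4 -206.6] z 0.2287 F jig [-0.08 -0.16] -1.7
```

View pics/c4.png

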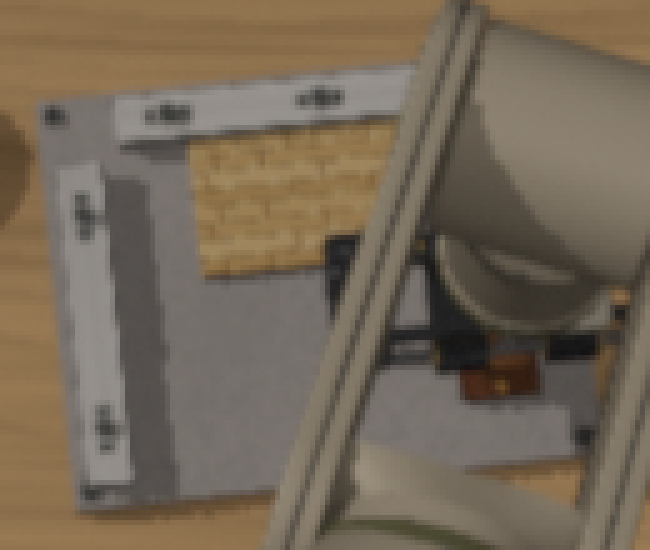

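The panel now lies flush along the long fence. The left end of its top face runs from (190,143) to (203,277) in the crop.

arm_command(increments=[[-0.1,0,0,0,0,0],[-0.2,0,0,0,0,0],[-0.3,0,0,0,0,0],[-0.4,0,0,0,0,0],[-0.415,0,0,0,0,0]])

```text
t: 15.4
tool_pos: [0.6262, -0.0926, 0.2289]
orientation: [-0.203, 3.135, 0.0]
force: [0.1, -1.1, -0.4]
opening: 0.0255
gripper_force: 55.0
```

```bash
python3 -c "
from h import *
jig();c=load('t3');p=(np.array([(190,143),(203,277)])+.5)/5-.5+[260,145];P=px2w(c,p,.028)
a=np.radians(7.35);Rj=np.array([[np.cos(a),-np.sin(a)],[np.sin(a),np.cos(a)]]);print((P[:,:2]-[.645,.1173])@Rj*1000)"
```

```text
15.4 jig mm [ -45.5 -205.7] z 0.2289 F jig [-0.08 -1.11] -0.35
[[ -1.67858298 -48.74716878]
 [-78.81081143 -48.12300886]]
```

arm_command(increments=[[0,0.03,0,0,0,0],[0,0.05,0,0,0,0],[0,0.07,0,0,0,0],[0,0.085,0,0,0,0],[0,0.1,0,0,0,0]])

```text
t: 16.02
tool_pos: [0.6228, -0.0736, 0.229]
orientation: [-0.2, 3.135, -0.0]
force: [0.1, -0.1, -1.4]
opening: 0.0257
gripper_force: 55.0
```

arm_command(increments=[[0,0.02,0,0,0,0],[0,0.04,0,0,0,0],[-0.001,0.06,0,0,0,0],[-0.001,0.08,0,0,0,0],[-0.001,0.1,0,0,0,0]])

```text
t: 16.65
tool_pos: [0.6205, -0.0535, 0.2289]
orientation: [0.2, -3.135, 0.0]
force: [-0.5, -0.4, -2.0]
opening: 0.0259
gripper_force: 55.0
```

arm_command(increments=[[0,0.02,0,0,0,0],[0,0.035,0,0,0,0],[-0.001,0.05,0,0,0,0],[-0.001,0.06,0,0,0,0],[-0.001,0.07,0,0,0,0]])

```text
t: 17.27
tool_pos: [0.619, -0.0398, 0.2289]
orientation: [0.2, -3.135, 0.0]
force: [0.8, -0.1, -0.9]
opening: 0.0257
gripper_force: 55.0
```

arm_command(increments=[[0,0.003,0,0,0,0],[0,0.006,0,0,0,0],[0,0.009,0,0,0,0],[0,0.012,0,0,0,0],[0,0.015,0,0,0,0]])

```text
t: 17.9
tool_pos: [0.6186, -0.037, 0.229]
orientation: [-0.2, 3.135, -0.0]
force: [1.0, 0.6, -0.9]
opening: 0.0257
gripper_force: 55.0
```

arm_command(increments=[[0,0.003,0,0,0,0],[0,0.006,0,0,0,0],[0,0.009,0,0,0,0],[0,0.012,0,0,0,0],[0,0.015,0,0,0,0]])

```text
t: 18.52
tool_pos: [0.6182, -0.0339, 0.229]
orientation: [-0.2, 3.135, -0.0]
force: [-0.5, 0.3, -1.4]
opening: 0.0257
gripper_force: 55.0
```

arm_command(increments=[[0,0.001,0,0,0,0],[0,0.002,0,0,0,0],[0,0.003,0,0,0,0],[0,0.004,0,0,0,0],[0,0.005,0,0,0,0]])

```text
t: 19.15
tool_pos: [0.6181, -0.033, 0.2289]
orientation: [-0.2, 3.135, -0.0]
force: [1.0, -1.1, -1.4]
opening: 0.0256
gripper_force: 55.0
```

At jig y≈-145.6 there is no stop yet, so I'll go on in 1 mm steps.

arm_command(increments=[[0,0.001,0,0,0,0],[0,0.002,0,0,0,0],[0,0.003,0,0,0,0],[0,0.004,0,0,0,0],[0,0.005,0,0,0,0]])

```text
t: 19.77
tool_pos: [0.618, -0.032, 0.2289]
orientation: [0.2, -3.135, 0.0]
force: [0.2, -0.7, -1.3]
opening: 0.0258
gripper_force: 55.0
```

arm_command(increments=[[0,0.001,0,0,0,0],[0,0.002,0,0,0,0],[0,0.003,0,0,0,0],[0,0.004,0,0,0,0],[0,0.005,0,0,0,0]])

```text
t: 20.4
tool_pos: [0.6179, -0.0313, 0.2291]
orientation: [-0.2, 3.135, -0.001]
force: [0.5, -3.3, -1.9]
opening: 0.0261
gripper_force: 55.0
```

arm_command(increments=[[0,0.0005,0,0,0,0],[0,0.001,0,0,0,0],[0,0.0015,0,0,0,0],[0,0.002,0,0,0,0],[0,0.002,0,0,0,0]])

```text
t: 21.02
tool_pos: [0.6179, -0.0312, 0.2291]
orientation: [-0.2, 3.135, -0.002]
force: [0.1, -5.9, -1.2]
opening: 0.0258
gripper_force: 55.0
```

Holding at about 6 N now, with a slight nudge towards the long fence.

arm_command(increments=[[-0.001,0.0004,0,0,0,0],[-0.002,0.0004,0,0,0,0],[-0.003,0.0004,0,0,0,0],[-0.003,0.0004,0,0,0,0],[-0.003,0.0004,0,0,0,0]])

```text
t: 21.65
tool_pos: [0.6183, -0.0311, 0.229]
orientation: [0.2, -3.135, 0.002]
force: [-0.6, -7.1, -1.2]
opening: 0.0257
gripper_force: 55.0
```

```bash
python3 -c "
from h import *
jig();c=snap('top','t4');a=c['image'][145:255,260:390,::-1];d=snap('side','s4')['image'][160:290,280:440,::-1]
o=np.zeros((440,800,3),np.uint8);o[:330,:390]=cv2.resize(a,None,fx=3,fy=3,interpolation=3);o[:325,400:800]=cv2.resize(d,None,fx=2.5,fy=2.5,interpolation=3);cv2.imwrite('pics/c5.png',o)"
```

```text
21.65 jig mm [ -45.5 -143.8] z 0.229 F jig [-1.53 -6.95] -1.18
```

View pics/c5.png

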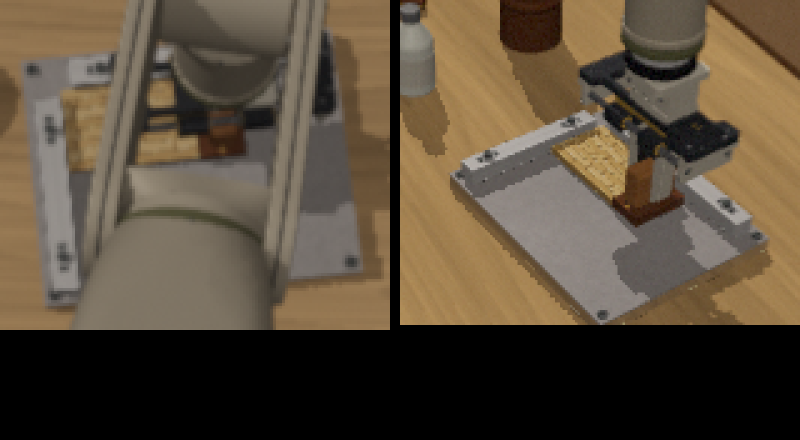

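The panel sits in the corner, tight to both fences, under 7 N. Now I'll back off, lift, and return to the pad.

arm_command(increments=[[0,-0.005,0,0,0,0],[0,-0.05,0,0,0,0],[0,-0.15,0,0,0,0],[0,-0.15,-0.2,0,0,0],[0,-0.15,-0.36,0,0,0]])

```text
t: 22.38
tool_pos: [0.6223, -0.0617, 0.3019]
orientation: [0.199, -3.135, -0.0]
force: [0.8, -0.4, -0.9]
opening: 0.0257
gripper_force: 55.0
```

arm_command(increments=[[0.05,-0.1,0,0,0,0],[0.15,-0.25,0,0,0,0],[0.27,-0.45,0,0,0,0],[0.4,-0.65,0,0,0,0],[0.4,-0.65,0,0,0,0]])

```text
t: 23.0
tool_pos: [0.557, -0.2034, 0.2991]
orientation: [0.193, -3.133, -0.0]
force: [0.3, 0.4, -1.1]
opening: 0.0258
gripper_force: 55.0
```

arm_command(increments=[[0.1,-0.15,0,0,0,0],[0.2,-0.35,0,0,0,0],[0.3,-0.5,0,0,0,0],[0.37,-0.6,0,0,0,0],[0.37,-0.6,0,0,0,0]])

```text
t: 23.62
tool_pos: [0.5, -0.3292, 0.2996]
orientation: [0.196, -3.134, -0.002]
force: [-0.0, 0.1, -1.2]
opening: 0.0257
gripper_force: 55.0
```

```bash
python3 -c "
from h import *
s=read_state();print(s['t'],s['tool_pos'],s['force'])
c=snap('top','t5');a=c['image'][145:255,260:390,::-1];snap('wrist','w5');o=np.zeros((600,800,3),np.uint8);o[:440,:520]=cv2.resize(a,None,fx=4,fy=4,interpolation=3)
o[440:,520:]=0;o[:210,520:]=cv2.resize(load('w5')['image'][:,:,::-1],(280,210));cv2.imwrite('pics/c6.png',o)"
```

```text
23.625 [ 0.50004    -0.32924165  0.29960049] [-0.03127558  0.05775317 -1.23998149]
```

View pics/c6.png

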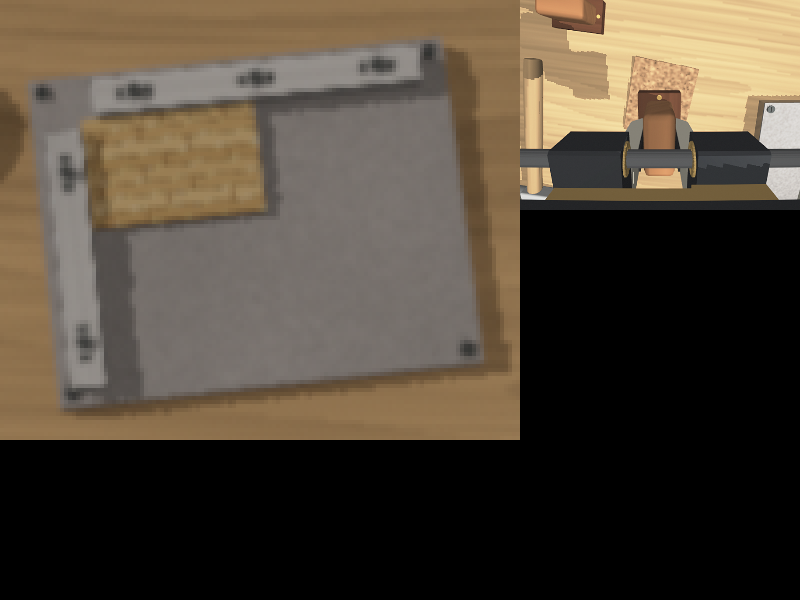

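The crop shows the panel flush against both fences, its left end at the short fence and its top edge at the long one. The block hangs over the pad, so I'll set it down.

arm_command(increments=[[0,0,0.2,0,0,0],[0,0,0.35,0,0,0],[0,0,0.41,0,0,0],[0,0,0.43,0,0,0],[0,0,0.435,0,0,0]])

```text
t: 24.35
tool_pos: [0.5019, -0.3278, 0.215]
orientation: [-0.201, 3.134, -0.002]
force: [0.5, -0.0, -1.2]
opening: 0.0256
gripper_force: 55.0
```

arm_command(increments=[[0,0,0,0,0,0],[0,0,0,0,0,0],[0,0,0,0,0,0],[0,0,0,0,0,0],[0,0,0,0,0,0]], fingers=-0.3)

```text
t: 24.98
tool_pos: [0.5013, -0.3278, 0.214]
orientation: [-0.2, 3.135, -0.0]
force: [0.3, -1.2, -0.1]
opening: 0.0602
gripper_force: 0.0
```

arm_command(increments=[[0,0,-0.1,0,0,0],[0,0,-0.3,0,0,0],[0,0,-0.6,0,0,0],[0,0,-0.6,0,0,0],[0,0,-0.6,0,0,0]])

```text
t: 25.6
tool_pos: [0.5014, -0.3278, 0.3351]
orientation: [-0.2, 3.134, -0.002]
force: [-0.5, 0.3, -0.5]
opening: 0.0602
gripper_force: 0.0
```

```bash
python3 -c "
from h import *
snap('wrist','w6')"
```

```text
(no output)
```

View pics/w6.png

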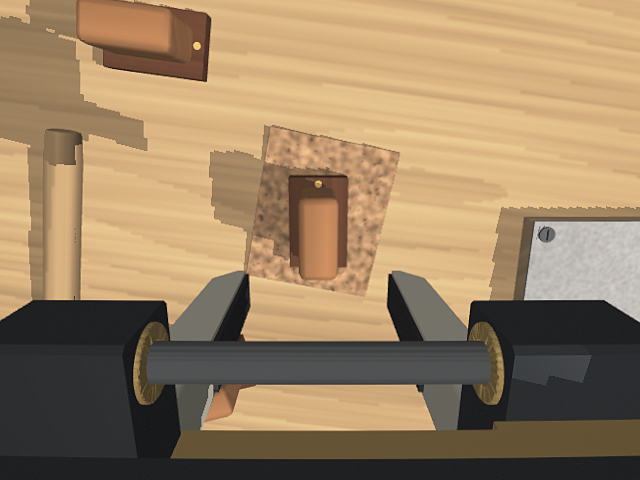

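The block stands upright near the middle of the pad, at about (318,225), and the gripper is clear of it. Handing in.

```bash
python3 -c "
from h import *
print(close_job())"
```

```text
the job is handed in; nothing more can be done
None
```

The job is handed in at about 26 s: the panel is flush on both fences (held at about 6–7 N on each), the block is back upright on its cork pad and released, and nothing else on the bench was touched; the hand-in gave no verdict.

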